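# Pin the two-slide stage into line and lock it for transport

### The job

Lock the two-slide stage for transport: take the tapered pin from its white stand and drive it straight down through the holes of both slides into the base until its collar sits flush on the top plate, which pulls the offset slides into line. Let go of the pin, then swing the keeper by its red knob all the way round, so that its nose lies over the collar and the pin cannot lift out. Do not knock over the reagent bottle.

Things in the scene. Friction and masses are not known exactly. Their poses are not given: they have to be found in the camera images.
- base_axis (a point): Fixed point of the stage: on the vertical axis of the base's hole, 80 mm above the desk (level of the upper plate's top). Grey base 110x110x56 mm, fixed; on it slide a blue and, above, a pale metal plate, 112x112x10.5 mm each. All three holes go right through, 30 mm wide, in line when both slide joints are 0. Axes: x along the blue plate's travel, y along the pale plate's, z up.
- top_hole (a point): Centre of the hole of the upper (pale) plate in its top face; it moves with both slides.
- cross_slide (a joint): Displacement (m) of the blue lower plate, and of the upper plate that rides on it, along the stage's x; 0 = hole in line with the base's hole. Range -0.012 to 0.012; friction about 2.5 N; stays where it is left.
- top_slide (a joint): Displacement (m) of the upper plate relative to the blue one along the stage's y; 0 = in line. Range -0.012 to 0.012; friction about 2.5 N; stays where it is left.
- pin_grip (a point): Middle of the orange round handle (24 mm wide, 46 mm long) of the tapered steel pin (128 mm long, 0.15 kg), upright in its stand, point down. Along the pin's z (up) from here: handle top +23 mm; handle foot = collar top -23 mm; collar 50 mm wide, underside at -29 mm; shank 28 mm wide down to -65 mm; then a cone down to the tip, 8 mm wide, at -105 mm.
- pin_collar (a point): Centre of the underside of the pin's collar, on the pin's axis; 0 mm from point base_axis when the pin is fully home. The pin's axes are those of its handle: z up along the pin.
- pin_stand_top (a point): Centre of the top face of the white round pin stand (60 mm in diameter, 76 mm at its foot, 84 mm high, fixed to the desk); the pin's collar rests on this face, its lower part stands in a hole 32 mm wide.
- keeper (a joint): Angle (rad) of the black keeper bar, which turns about a vertical pivot on the stage: 0 = fully open, nose pointing along the stage's +x; grows anticlockwise seen from above to 1.571 (stop) = closed, nose pointing along +y at the pin axis. Friction about 0.05 N m; stays where it is left.
- keeper_pivot (a point): Fixed point on the keeper's vertical pivot axis, 75 mm from the hole axis along the stage's -y, 96 mm above the desk (the bar's top face is at 97 mm). The bar is 16 mm wide, 8 mm thick, its underside 3 mm above the collar's top when the pin is home; its nose reaches 59 mm from the pivot, ending 16 mm short of the pin axis.
- keeper_knob (a point): On the axis of the upright red round knob on the keeper's tail (16 mm wide, top 134 mm and foot 97 mm above the desk), 116 mm above the desk; it stands 55 mm from the pivot, opposite the nose, and turns with the keeper.
- bottle_mid (a point): Centre, half-way up, of the white reagent bottle with a red cap, 66 mm in diameter, 126 mm high, standing loose near the pin stand; its z axis points up along the bottle.
Things that resemble listed ones, but are neither listed nor needed, are in the scene too. What is shaped like the part that bears pin_grip but turquoise or yellow is not meant.

How it is judged:
On the way:
1. with the keeper still open, the pin is fully home through both slides (collar within 3 mm of its seat) and both slides are in line within 2.5 mm (distance between pin_collar and base_axis below 0.004 m and z of pin_collar in the frame of base_axis below 0.003 m and value of joint cross_slide between -0.0025 and 0.0025 m and value of joint top_slide between -0.0025 and 0.0025 m and value of joint keeper below 0.8 rad), for 0.2 s.
At the end, for the whole second after the job is handed in: The pin stands upright (within 0.06 rad) through both slides and the base, its collar within 3 mm of the upper plate's level and of the hole axis; both slides are in line (within 2.5 mm); the keeper is closed (over 1.4 rad) above the collar; the reagent bottle stands upright (within 0.2 rad) (horizontal distance between pin_collar and base_axis below 0.003 m and z of pin_collar in the frame of base_axis below 0.003 m and angle between pin_collar's own z axis and vertical below 0.06 rad and value of joint cross_slide between -0.0025 and 0.0025 m and value of joint top_slide between -0.0025 and 0.0025 m and value of joint keeper above 1.4 rad and angle between bottle_mid's own z axis and vertical below 0.2 rad); the robot touches nothing.
It fails at once if the reagent bottle is knocked over (angle between bottle_mid's own z axis and vertical above 0.5 rad).
It also fails if it takes over 64 s, if anything falls off the work surface, if the arm or the gripper's body presses on something with over 40 N, if the wrist force passes 120 N, or if a joint passes its speed limit or range.

### The arm

A 6-joint arm with a two-finger parallel gripper is mounted at the origin on the work surface; the furniture and walls round the work are solid. World frame = base frame: x ahead of the robot, y to its left, z up, the work surface at z = 0. Lengths are in m, angles in rad, forces in N, time in s.
With the tool pointing down it reaches from about 0.375 to 0.9 m from the base axis. Payload 3.1 kg.
Tool frame: the origin (TCP) lies on the centre line of the jaws, within the pads' length; the fingertips stand 19 mm ahead of it and the grasp point (between the pads) is the TCP; y points along the fingers, x is the direction in which the jaws open and shut, and the axes are right-handed (so a half turn about y gives the same grasp; the last joint's range is limited). The gripper opens to 85 mm and grips with 20 to 120 N. Pads are 22 mm wide; open, the fingers measure 114 mm over their backs; the gripper's body (76 mm by 85 mm) begins 54 mm behind the grasp point. The pads swing forward as they close: fully open they stand 13 mm farther back than shut.
Start: joints at [1.008, 0.527, 1.433, -0, 1.181, -0.178], TCP at [0.234, 0.58, 0.25] pointing down, gripper open.
Joint ranges: [-3.08, 3.08], [-0.75, 2.2], [0.22, 2.44], [-1.43, 4.57], [0, 2.65], [-2.85, 2.85]. Speed limits (rad/s): [2.79, 2.79, 3.14, 3.14, 3.14, 3.14].

### API

Orientations are given as a unit quaternion [x, y, z, w].
In Python, from station import * gives the robot as it stands.
- The arm moves only by the tool step_arm, never from a script. Its argument "moves" is a list of rows, each a list of 7 numbers: the turn, a rotation vector about the tool's x, y, z in rad, then the shift along the tool's x, y, z in cm, then the closure, from -1 (fully open) to 1 (shut). A call has 1 to 12 rows; each row is the pose to reach, as a shift and turn from the pose measured when the call began, along the tool's axes at that moment; what a row does not reach only later rows make up. A row lasts 1/8 s, in which the tool goes at most 62.5 mm and 10.7 degrees, less where a joint would pass 70% of its speed; a pose out of reach is approached as far as the arm can. A call with a gripper value outside its range is refused whole. The fingers move at their own pace and stop on an object; "grip_force" is the grip in N (left out, the last holds). Time passes only in rows, so rows that repeat a pose let the fingers close. It gives the time, the measured TCP pose, the force and the opening at its end, in the units of the state.
- sense(): the state, without advancing time (a new reading comes with each control period).
- snapshot(name): name is "side" or "top"; returns a dict with "frame" (480x640x3 uint8, red, green, blue), "z_map" (480x640 float32, m along the optical axis (not along the pixel's ray), 0 where there is no reading), "vfov" (degrees; the focal length in pixels is half the picture's height over the tangent of half this angle, whatever the lens; pixels are square), "cx", "cy" (the principal point, pixels), "xyz" and "orientation" of the camera in the world. Camera axes: x right, y down, z forward; pixel columns grow to the right and rows downward; lengths in m; the calibration is good to about 2 mm. A picture is of the moment at which its call begins.
- sign_off(): hands the job in, once; it reports no verdict.
The state is a dict: "t": time; "q": joint angles; "qd": joint speeds; "tau": joint torques, N m; "tcp_pos": TCP position; "tool_rot": TCP orientation; "force": force on the tool from outside, world axes, zero at the start; "ft_torque": the same for the moment, N m; "finger_gap": opening from 0.0 (shut) to 1.0 (fully open).
Only numpy, scipy, OpenCV 4.12 (cv2) and the standard library are available. Lean on these libraries where they do the work, as an engineer would, in place of code of your own. Each camera call takes 0.05 s, during which the arm holds its last target.

## Working session

There is one attempt and no reset: what is moved stays moved. The work goes in short steps, Python scripts to look and compute and a tool call to move; the robot and the scene stay as the last step left them, time stands still between calls to the robot, and variables do not carry over. Pictures are saved under pics/ and viewed, and the job is handed in when it is done.

Besides the shell and the picture viewer there is one more tool, called after "Request:" in YAML: its name, and indented under it one key for each argument. step_arm: Moves the arm, as the interface text tells. Its arguments: {"type":"object","properties":{"moves":{"type":"array","items":{"type":"array","items":{"type":"number"}}},"grip_force":{"type":"number"}},"required":["moves"]}

```bash
ls; mkdir -p pics; cat > h.py <<'E'
import numpy as np, cv2
from station import *
from scipy.spatial.transform import Rotation as R
def snap(n,save=None):
    s=snapshot(n)
    if save: cv2.imwrite('pics/'+save,s['frame'][:,:,::-1])
    return s
def ray(s,u,v):
    f=240/np.tan(np.radians(s['vfov'])/2)
    d=np.array([(u-s['cx'])/f,(v-s['cy'])/f,1.0])
    return np.array(s['xyz']),R.from_quat(s['orientation']).as_matrix()@d
def onz(s,u,v,z):
    o,d=ray(s,u,v); return o+d*(z-o[2])/d[2]
def cloud(s):
    f=240/np.tan(np.radians(s['vfov'])/2)
    v,u=np.mgrid[0:480,0:640]; z=s['z_map']
    P=np.stack([(u-s['cx'])/f*z,(v-s['cy'])/f*z,z],-1)
    return P@R.from_quat(s['orientation']).as_matrix().T+np.array(s['xyz'])
E
python3 - <<'E'
from h import *
import pickle
for n in('side','top'):
    s=snap(n,n+'0.png'); pickle.dump(s,open(n+'0.pkl','wb'))
    print(n,s['vfov'],s['cx'],s['cy'],s['xyz'],s['orientation'],(s['z_map']==0).mean())
print(sense())
E
```

```text
pics
side 48.49479433785273 322.6209998637373 238.21242646184993 [0.50996493 0.95200055 0.63494896] [-0.0078361   0.88761864 -0.46039941  0.01020387] 0.0038248697916666665
top 42.5562513566206 325.5417411246859 244.46767639634896 [0.25785532 0.18703823 1.39887164] [-0.69169821  0.71441528 -0.07571151  0.07370321] 0.003961588541666667
{'t': 0.1, 'q': array([ 1.00850208e+00,  5.28396687e-01,  1.43377705e+00, -7.91566708e-06,
        1.18140991e+00, -1.78519941e-01]), 'qd': array([ 6.71307901e-04, -1.91940267e-03, -2.67168221e-03, -7.30295807e-04,
        6.31880219e-05,  5.35641592e-04]), 'tau': array([-2.67077749e-04, -4.43301630e+01, -1.78586000e+01, -2.67610867e-04,
        3.91760375e-03,  7.77854154e-06]), 'tcp_pos': array([0.23366934, 0.57901642, 0.2494161 ]), 'tool_rot': array([ 0.58646421,  0.39482472, -0.39611098, -0.58589185]), 'force': array([-0.0602391 , -0.83293658,  0.30290757]), 'ft_torque': array([-0.02225936, -0.03573372, -0.03377233]), 'finger_gap': 0.9999212623019322}
```

View pics/side0.png

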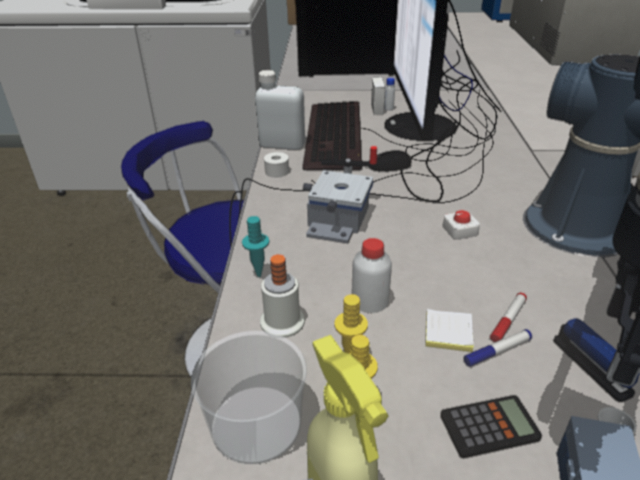

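View pics/top0.png

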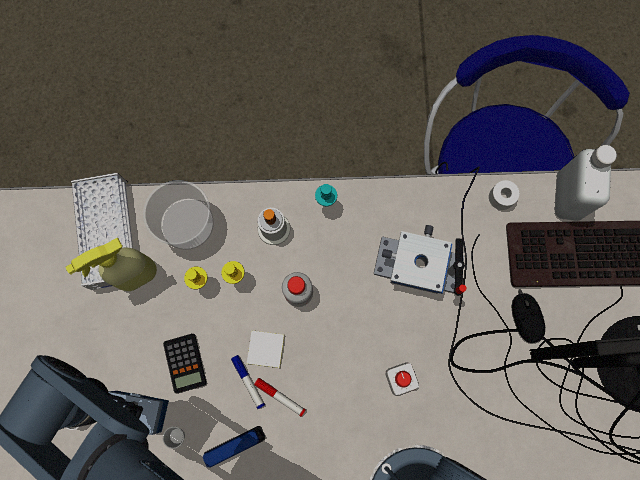

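```bash
python3 - <<'E'
import cv2,numpy as np
t=cv2.imread('pics/top0.png');s=cv2.imread('pics/side0.png')
a=cv2.resize(t[210:310,365:485],(720,600),interpolation=cv2.INTER_CUBIC)
cv2.imwrite('pics/c1.png',a)
b=cv2.resize(t[170:310,180:350],(729,600),interpolation=cv2.INTER_CUBIC)
cv2.imwrite('pics/c2.png',b)
b=cv2.resize(s[150:350,230:400],(510,600),interpolation=cv2.INTER_CUBIC)
cv2.imwrite('pics/c3.png',b)
E
```

```text
(no output)
```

View pics/c1.png

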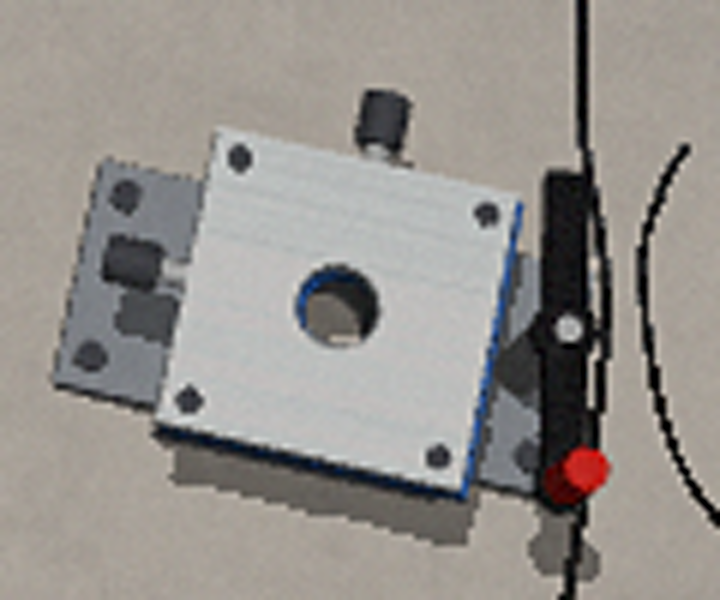

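View pics/c2.png

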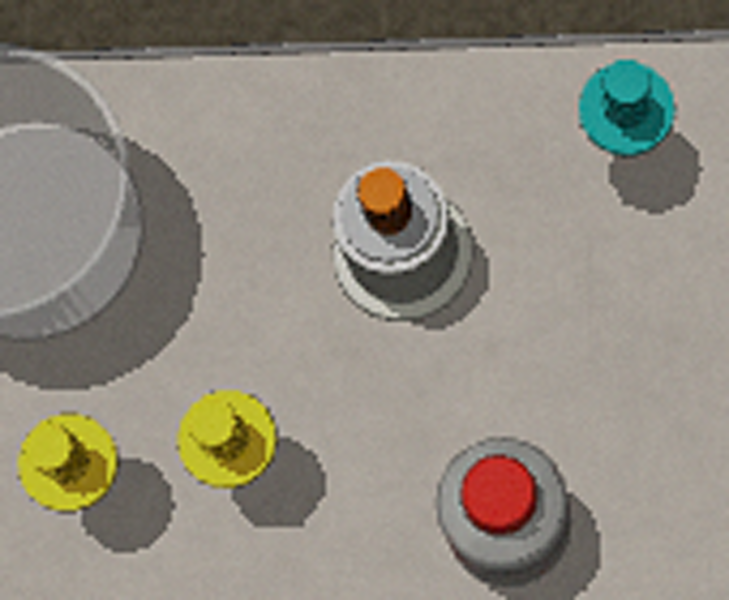

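View pics/c3.png

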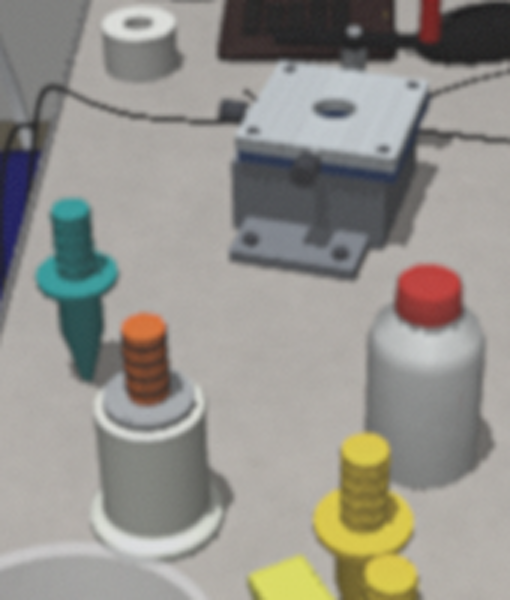

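```bash
cat > m.py <<'E'
from h import *
import pickle
T=pickle.load(open('top0.pkl','rb'));S=pickle.load(open('side0.pkl','rb'))
def blob(s,lo,hi,box):
    hsv=cv2.cvtColor(s['frame'],cv2.COLOR_RGB2HSV)
    m=cv2.inRange(hsv,np.array(lo),np.array(hi)); k=np.zeros_like(m);x0,y0,x1,y1=box;k[y0:y1,x0:x1]=m[y0:y1,x0:x1];return k
def top(s,m,zmin=None):
    C=cloud(s);P=C[m>0];return P
np.set_printoptions(precision=4,suppress=True)
# orange top in top view (bright)
for n,s,box in(('top',T,(250,195,295,240)),('side',S,(260,245,300,295))):
    m=blob(s,(5,150,60),(16,255,255),box);P=top(s,m)
    zt=np.percentile(P[:,2],95); sel=P[:,2]>0.131
    v,u=np.nonzero(m); u=u[sel];v=v[sel]
    print(n,'orange top n',sel.sum(),'uv',u.mean(),v.mean(),'z',zt,'cloud',P[sel].mean(0),'ray@.136',onz(s,u.mean(),v.mean(),.136))
# stand top by depth
for n,s,box in(('top',T,(240,190,300,250)),('side',S,(250,240,310,340))):
    C=cloud(s);x0,y0,x1,y1=box;P=C[y0:y1,x0:x1].reshape(-1,3)
    Q=P[(abs(P[:,2]-.085)<.005)]
    c,r=cv2.minEnclosingCircle((Q[:,:2]*1000).astype(np.float32)); print(n,'stand',c,r,Q[:,2].mean())
# bottle cap
for n,s,box in(('top',T,(280,270,315,310)),('side',S,(355,235,390,265))):
    m=blob(s,(0,150,60),(6,255,255),box)|blob(s,(172,150,60),(180,255,255),box);P=top(s,m)
    sel=P[:,2]>.122;v,u=np.nonzero(m)
    print(n,'cap',sel.sum(),u.mean(),v.mean(),P[sel].mean(0),P[:,2].max())
# knob
for n,s,box in(('top',T,(455,280,470,296)),('side',S,(365,140,382,170))):
    m=blob(s,(0,150,60),(6,255,255),box)|blob(s,(172,150,60),(180,255,255),box);P=top(s,m)
    v,u=np.nonzero(m)
    sel=P[:,2]>.130
    print(n,'knob',len(u),u.mean(),v.mean(),sel.sum(),P[sel].mean(0),P[:,2].max(), 'ray .134',onz(s,u[sel].mean(),v[sel].mean(),.134))
# plate
C=cloud(T);P=C[215:310,365:485];msk=((abs(P[...,2]-.080)<.0035)).astype(np.uint8)
print('hist',np.histogram(P[...,2],bins=np.arange(-.01,.15,.01)))
fr=T['frame'][215:310,365:485];bright=(fr.min(2)>165).astype(np.uint8)
bright=cv2.morphologyEx(bright,cv2.MORPH_OPEN,np.ones((3,3)))
n,l,st,ce=cv2.connectedComponentsWithStats(bright); i=1+st[1:,4].argmax();b=(l==i).astype(np.uint8)
cs,h=cv2.findContours(b,cv2.RETR_CCOMP,cv2.CHAIN_APPROX_NONE)
big=max(cs,key=cv2.contourArea)
W=np.array([onz(T,p[0][0]+365,p[0][1]+215,.080)[:2] for p in big])
r=cv2.minAreaRect((W*1000).astype(np.float32));print('plate rect',r)
for c,hh in zip(cs,h[0]):
    if hh[3]>=0 and cv2.contourArea(c)>20:
        W=np.array([onz(T,p[0][0]+365,p[0][1]+215,.080)[:2] for p in c]);print('hole',cv2.minEnclosingCircle((W*1000).astype(np.float32)))
# pivot screw
for (u,v) in [(365+569/6,210+328/6)]: print('pivot@.099',onz(T,u,v,.099))
print(R.from_quat(sense()['tool_rot']).as_matrix())
E
python3 m.py
```

```text
top orange top n 86 uv 268.5 214.2674418604651 z 0.1395154570057144 cloud [0.5985 0.2977 0.1358] ray@.136 [0.5985 0.2977 0.136 ]
side orange top n 109 uv 277.35779816513764 259.6238532110092 z 0.13691385401450487 cloud [0.6004 0.3009 0.1354] ray@.136 [0.6003 0.3018 0.136 ]
top stand (598.8291015625, 297.8934020996094) 29.840341567993164 0.08565123988755571
side stand (617.7689208984375, 249.74392700195312) 81.77245330810547 0.08526142117930345
top cap 213 295.97165991902835 284.91093117408906 [0.4453 0.2426 0.1437] 1.3988716415511147
side cap 217 372.5016722408027 247.59866220735785 [0.4504 0.2484 0.1254] 0.12834637152269435
top knob 66 460.6363636363636 288.57575757575756 40 [ 0.4291 -0.1001  0.1336] 0.13852091580359183 ray .134 [ 0.4291 -0.1     0.134 ]
side knob 84 372.9166666666667 154.86904761904762 18 [ 0.4316 -0.0964  0.1328] 0.13521523012391629 ray .134 [ 0.4318 -0.0939  0.134 ]
hist (array([3930, 3387,  632,   25,   17,   10,   38,  164, 1537, 1134,  365,
         51,    8,   13,   42]), array([-0.01,  0.  ,  0.01,  0.02,  0.03,  0.04,  0.05,  0.06,  0.07,
        0.08,  0.09,  0.1 ,  0.11,  0.12,  0.13,  0.14]))
plate rect ((499.1142272949219, -27.444839477539062), (110.89076232910156, 111.15049743652344), 74.95327758789062)
hole ((498.3564147949219, -27.460229873657227), 17.91490364074707)
pivot@.099 [ 0.4836 -0.1073  0.099 ]
[[ 0.3744 -0.0011 -0.9273]
 [ 0.9273 -0.0017  0.3744]
 [-0.002  -1.      0.0003]]
```

```bash
python3 - <<'E'
import cv2,numpy as np
s=cv2.imread('pics/side0.png')
b=cv2.resize(s[145:245,290:390],(600,600),interpolation=cv2.INTER_CUBIC)
cv2.imwrite('pics/c4.png',b)
from h import *
import pickle
T=pickle.load(open('top0.pkl','rb'))
C=cloud(T)
np.set_printoptions(precision=4,suppress=True)
for (u,v) in [(459,265),(460,264),(460,265),(460,245),(459,255)]: print(u,v,C[v,u])
# keeper dark bar by depth: z .09-.101
P=C[200:320,440:480].reshape(-1,3);fr=T['frame'][200:320,440:480].reshape(-1,3)
Q=P[(P[:,2]>.088)&(P[:,2]<.106)&(fr.max(1)<60)]
r=cv2.minAreaRect((Q[:,:2]*1000).astype(np.float32));print(len(Q),r,Q.mean(0))
g=cv2.cvtColor(T['frame'],cv2.COLOR_RGB2GRAY)[258:272,452:468];print(g)
print(g.shape)
E
```

```text
459 265 [ 0.4818 -0.1041  0.1052]
460 264 [ 0.4848 -0.1074  0.1005]
460 265 [ 0.4828 -0.1075  0.0996]
460 245 [0.2579 0.187  1.3989]
459 255 [ 0.5049 -0.1074  0.0978]
385 ((480.2811584472656, -104.48529052734375), (23.492305755615234, 121.73603057861328), 83.11087799072266) [ 0.4849 -0.1047  0.0963]
[[128 124 132  23  24  27  22  19  18  23   5 109 174  36   6 171]
 [127 129 136  29  13  25  24  28  22  24   7  97 179  37  10 171]
 [124 131 135  33  15  22  20  12  13  22   1 109 175  30  16 166]
 [126 133 134  37  25  27  24  21  25  17  20 102 175  32  12 166]
 [126 134  42  18  24  29  36  95  59  27  16   8 175  41  19 161]
 [133  99  23  14  21  15 168 167 172 100  28  19  95  26  11 168]
 [131  37  20  25  21  80 169 163 162 173  37  18 100  23  19 165]
 [ 53  12  26  28  13  60 168 164 162 176  35  19  13  26  53 170]
 [ 55  18  16  26  17  26 121 169 179  85  16  15  58  22  46 166]
 [ 53  36  20  26  26  28  28   0   3  16  17  19 137  28  40 168]
 [ 51  42  10   6  30  37  34  22  22  16  22  57 177  38  44 165]
 [ 56  47  52   8  26  27  30  23  24  18  16 177 178  32  53 166]
 [ 47  50  48  10  31  23  21  24  18  17  14 178  33  20 173 170]
 [ 49  56  54   7  23  27  20  21  16  21   2 183  34  13 168 163]]
(14, 16)
```

View pics/c4.png

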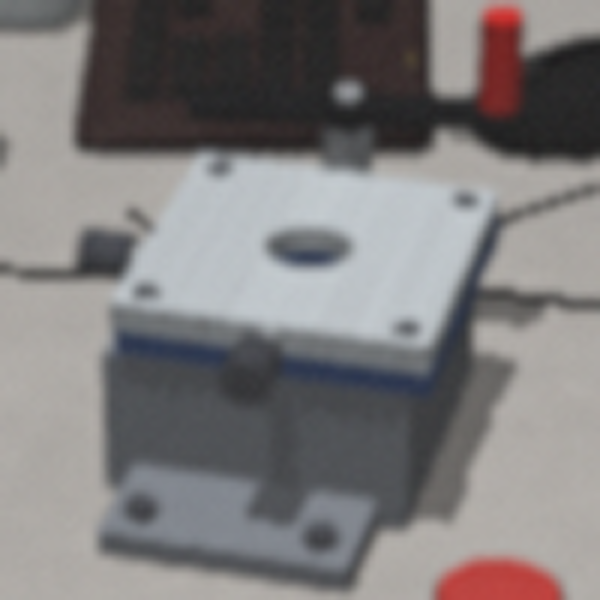

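```bash
python3 - <<'E'
from h import *
import pickle
T=pickle.load(open('top0.pkl','rb'));S=pickle.load(open('side0.pkl','rb'))
np.set_printoptions(precision=4,suppress=True)
def tri(a,b):
    o1,d1=ray(T,*a);o2,d2=ray(S,*b)
    A=np.stack([d1,-d2],1);t=np.linalg.lstsq(A,o2-o1,rcond=None)[0]
    return o1+t[0]*d1,o2+t[1]*d2
print('screw',tri((459.6,264.4),(348,160.3)))
for z in(.098,.100): print(onz(T,459.6,264.4,z),onz(S,348,160.3,z))
print('hole T',onz(T,365+337/6,210+305/6,.08),'S',onz(S,290+309/6,145+246/6,.08))
# side plate corners: left-front (115,310) right-front(435,355) right-back(497,195) left-back(205,152)
c=[onz(S,290+a/6,145+b/6,.08)[:2] for a,b in((115,310),(435,353),(497,193),(203,152))]
print(np.array(c),np.mean(c,0))
for i in range(4):
    d=c[(i+1)%4]-c[i];print(np.degrees(np.arctan2(d[1],d[0])),np.linalg.norm(d))
ct=[onz(T,365+a/6,210+b/6,.08)[:2] for a,b in((218,130),(521,203),(463,495),(157,424))]
print(np.array(ct),np.mean(ct,0))
for i in range(4):
    d=ct[(i+1)%4]-ct[i];print(np.degrees(np.arctan2(d[1],d[0])),np.linalg.norm(d))
E
```

```text
screw (array([ 0.4842, -0.1069,  0.0988]), array([ 0.4846, -0.107 ,  0.0989]))
[ 0.4844 -0.1071  0.098 ] [ 0.4845 -0.1087  0.098 ]
[ 0.484  -0.1066  0.1   ] [ 0.4846 -0.1048  0.1   ]
hole T [ 0.4981 -0.0282  0.08  ] S [ 0.4992 -0.0261  0.08  ]
[[ 0.5652  0.018 ]
 [ 0.4579  0.0453]
 [ 0.4315 -0.0647]
 [ 0.5378 -0.0957]] [ 0.4981 -0.0243]
165.73801829220704 0.11073353153361008
-103.49328874369584 0.11311372649397329
-16.21967429624021 0.1107063555414068
76.43685413551346 0.11689414041550979
[[ 0.5646  0.0112]
 [ 0.5337 -0.0977]
 [ 0.4274 -0.0689]
 [ 0.4566  0.0395]] [ 0.4956 -0.029 ]
-105.84501779921354 0.1132012825458324
164.8086347858905 0.11015108851027318
74.88951188857243 0.11219711105702275
-14.679562793726715 0.11160533164578304
```

```bash
cat >> h.py <<'E'
np.set_printoptions(precision=4,suppress=True)
def rel(pos,yaw=None,st=None):
    st=st or sense(); M=R.from_quat(st['tool_rot']).as_matrix()
    d=M.T@(np.array(pos)-st['tcp_pos'])*100
    if yaw is None: rv=np.zeros(3)
    else:
        a=np.radians(yaw);x=np.array([np.cos(a),np.sin(a),0]);y=np.array([0,0,-1.]);G=np.stack([x,y,np.cross(x,y)],1)
        rv=R.from_matrix(M.T@G).as_rotvec()
    print('turn',rv.round(3),'shift cm',d.round(2)); return rv,d
E
python3 -c "
from h import *
rel((.5995,.2997,.24),-15)"
```

```text
turn [ 0.001  1.449 -0.002] shift cm [-12.2    0.95 -44.38]
```

Request:
step_arm:
  moves:
    - [0,1.45,0,-12.2,0.95,-44.4,-1]
    - [0,1.45,0,-12.2,0.95,-44.4,-1]
    - [0,1.45,0,-12.2,0.95,-44.4,-1]
    - [0,1.45,0,-12.2,0.95,-44.4,-1]
    - [0,1.45,0,-12.2,0.95,-44.4,-1]
    - [0,1.45,0,-12.2,0.95,-44.4,-1]
    - [0,1.45,0,-12.2,0.95,-44.4,-1]
    - [0,1.45,0,-12.2,0.95,-44.4,-1]
    - [0,1.45,0,-12.2,0.95,-44.4,-1]
    - [0,1.45,0,-12.2,0.95,-44.4,-1]
  grip_force: 40

```text
t: 1.35
tcp_pos: [0.5983, 0.3003, 0.2395]
tool_rot: [0.702, -0.093, 0.091, -0.7]
force: [-0.5, 1.4, 0.2]
finger_gap: 1.001
```

```bash
python3 -c "
from h import *
rel((.5995,.2997,.118),-15)
s=snap('side','side1.png');print(sense()['t'],sense()['tcp_pos'])
t=snap('top','top1.png')
cv2.imwrite('pics/c5.png',np.hstack([cv2.resize(s['frame'][150:350,200:400,::-1],(400,400)),cv2.resize(t['frame'][130:330,180:380,::-1],(400,400))]))"
```

```text
turn [ 0.002  0.001 -0.003] shift cm [ 0.16 12.15  0.01]
1.4 [0.5981 0.3007 0.2397]
```

View pics/c5.png

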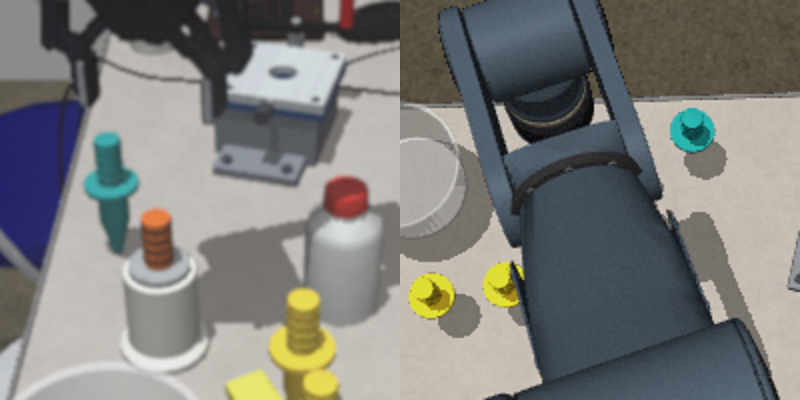

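Request:
step_arm:
  moves:
    - [0,0,0,0.15,6,0,-1]
    - [0,0,0,0.15,10,0,-1]
    - [0,0,0,0.15,12.15,0,-1]
    - [0,0,0,0.15,12.15,0,-1]

```text
t: 1.95
tcp_pos: [0.5968, 0.3011, 0.1165]
tool_rot: [0.703, -0.093, 0.088, -0.7]
force: [-0.5, -0.3, -0.5]
finger_gap: 1.002
```

```bash
python3 -c "
from h import *
rel((.5995,.2997,.118),-15)
s=snap('side');print(sense()['t'],sense()['tcp_pos'],sense()['force'])
cv2.imwrite('pics/c6.png',cv2.resize(s['frame'][190:350,220:380,::-1],(600,600)))"
```

```text
turn [ 0.005  0.005 -0.006] shift cm [ 0.3  -0.15 -0.06]
2.0 [0.5982 0.3013 0.1182] [0.9548 0.2141 0.6173]
```

View pics/c6.png

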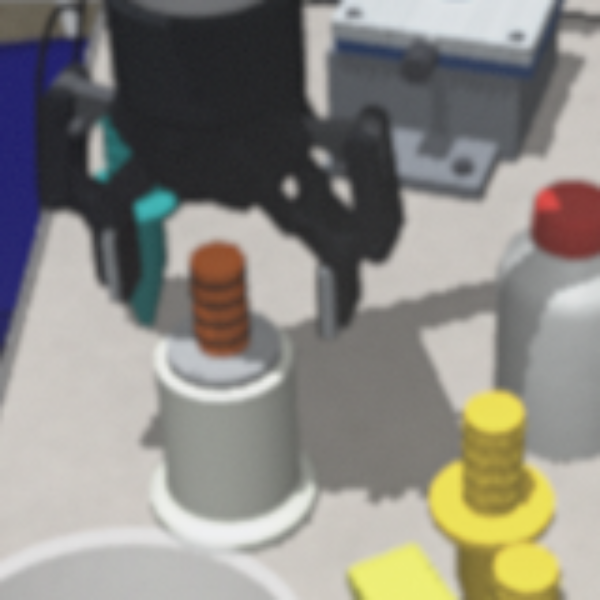

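Request:
step_arm:
  moves:
    - [0,0,0,0.15,0,0,0.3]
    - [0,0,0,0.15,0,0,0.3]
    - [0,0,0,0.15,0,0,0.3]
    - [0,0,0,0.15,0,0,1]
    - [0,0,0,0.15,0,0,1]
    - [0,0,0,0.15,0,0,1]
  grip_force: 60

```text
t: 2.75
tcp_pos: [0.6003, 0.301, 0.1192]
tool_rot: [0.702, -0.091, 0.09, -0.701]
force: [-0.1, -0.2, 5.7]
finger_gap: 0.265
```

```bash
python3 -c "
from h import *
rel((.5995,.2997,.118),-15)
s=snap('side');x=sense();print(x['t'],x['tcp_pos'],x['force'],x['ft_torque'],x['finger_gap'])
cv2.imwrite('pics/c7.png',cv2.resize(s['frame'][190:350,220:380,::-1],(600,600)))"
```

```text
turn [ 0.002  0.004 -0.001] shift cm [-0.04  0.12 -0.15]
2.8 [0.6003 0.301  0.1192] [-0.4728  0.765   5.3517] [-0.0923  0.0003 -0.0309] 0.26654435877847316
```

View pics/c7.png

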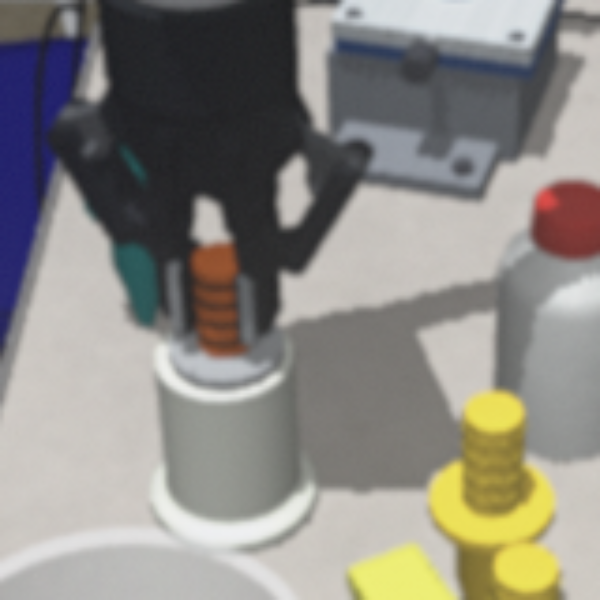

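Request:
step_arm:
  moves:
    - [0,0,0,0,-2,0,1]
    - [0,0,0,0,-6,0,1]
    - [0,0,0,0,-12,0,1]
    - [0,0,0,0,-16,0,1]
    - [0,0,0,0,-16,0,1]
  grip_force: 80

```text
t: 3.42
tcp_pos: [0.6021, 0.3019, 0.2844]
tool_rot: [-0.701, 0.089, -0.093, 0.702]
force: [1.5, 0.4, -1.8]
finger_gap: 0.259
```

```bash
python3 -c "
from h import *
rel((.5012,-.031,.28),-15)
s=snap('side','side2.png');x=sense();print(x['t'],x['tcp_pos'],x['force'],x['ft_torque'],x['finger_gap'])
cv2.imwrite('pics/c8.png',cv2.resize(s['frame'][130:350,200:380,::-1],(491,600)))"
```

```text
turn [-0.003  0.004  0.006] shift cm [ -1.28   0.33 -34.77]
3.475 [0.6006 0.3014 0.2812] [-0.8903 -0.183  -1.7286] [0.0334 0.0307 0.006 ] 0.25819411083326405
```

View pics/c8.png

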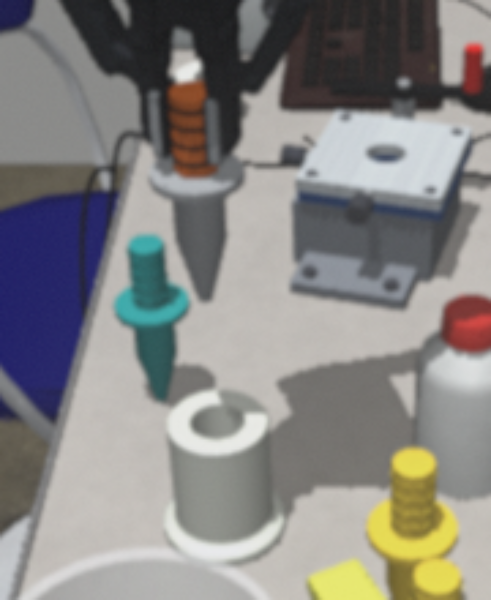

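Request:
step_arm:
  moves:
    - [0,0,0,-0.3,0,-5,1]
    - [0,0,0,-0.7,0,-11,1]
    - [0,0,0,-1,0,-17,1]
    - [0,0,0,-1.2,0,-23,1]
    - [0,0,0,-1.3,0.3,-29,1]
    - [0,0,0,-1.3,0.3,-33,1]
    - [0,0,0,-1.3,0.3,-34.8,1]
    - [0,0,0,-1.3,0.3,-34.8,1]
    - [0,0,0,-1.3,0.3,-34.8,1]

```text
t: 4.6
tcp_pos: [0.4993, -0.0306, 0.2778]
tool_rot: [-0.701, 0.091, -0.09, 0.701]
force: [-0.6, 0.2, -0.2]
finger_gap: 0.258
```

```bash
python3 -c "
from h import *
rel((.5012,-.031,.205),-15)
s=snap('side','side3.png');x=sense();print(x['t'],x['tcp_pos'],x['force'],x['ft_torque'],x['finger_gap'])
import pickle;pickle.dump((s,x),open('side3.pkl','wb'))
cv2.imwrite('pics/c9.png',cv2.resize(s['frame'][100:250,280:400,::-1],(480,600),interpolation=cv2.INTER_CUBIC))"
```

```text
turn [-0.     0.005 -0.   ] shift cm [0.19 7.28 0.01]
4.65 [ 0.4994 -0.0305  0.278 ] [ 0.2991  0.5489 -0.8342] [0.015  0.039  0.0401] 0.2593941323882892
```

View pics/c9.png

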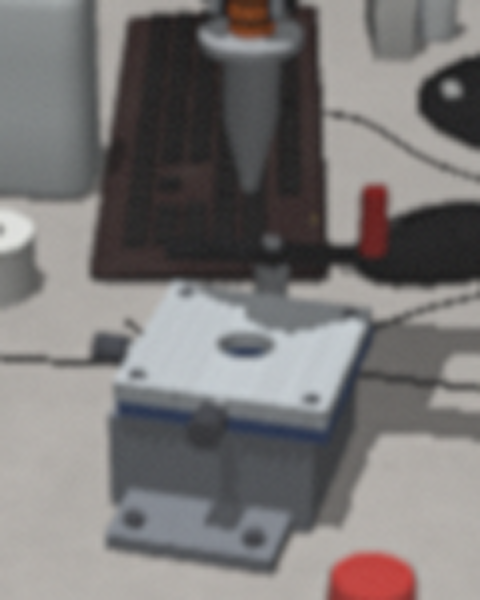

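```bash
python3 - <<'E'
from h import *
import pickle
s,x=pickle.load(open('side3.pkl','rb'))
def ony(u,v,y):
    o,d=ray(s,u,v);return o+d*(y-o[1])/d[1]
for n,c in(('tip',(249,192)),('shank/cone',(251,130)),('collar low mid',(251,52)),('shank top',(252,62))):
    print(n,ony(280+c[0]/4,100+c[1]/4,x['tcp_pos'][1]))
print('hole S',onz(s,280+245.5/4,100+345/4,.08))
# depth cloud of shank/tip
C=cloud(s)
for v in range(112,150,3):
    row=C[v,330:356];m=abs(row[:,1]+.03)<.03
    if m.sum(): q=row[m];print(v,m.sum(),'x',q[:,0].min(),q[:,0].max(),'ymax',q[:,1].max(),'z',q[:,2].mean())
E
```

```text
tip [ 0.4984 -0.0305  0.1651]
shank/cone [ 0.4978 -0.0305  0.1986]
collar low mid [ 0.4982 -0.0305  0.2391]
shank top [ 0.4977 -0.0305  0.234 ]
hole S [ 0.4994 -0.025   0.08  ]
112 25 x 0.4768630497168687 0.5228338825695996 ymax -0.009268767565597469 z 0.24735445653028687
115 14 x 0.48608620850417045 0.5112776791415484 ymax -0.005012063237617936 z 0.24258613285225433
118 14 x 0.4859490975743769 0.5112567220438441 ymax -0.017204723567608937 z 0.23224807562360741
121 14 x 0.4858594841155757 0.5112334588731913 ymax -0.018333385410328473 z 0.2259708511260163
124 13 x 0.48575852101884903 0.5112134375560627 ymax -0.01843344389274415 z 0.21945447757704073
127 14 x 0.48555833189086695 0.511182534254502 ymax -0.019811660578135104 z 0.21331966190336304
130 13 x 0.4876465404165921 0.5111699507833785 ymax -0.018854949874997695 z 0.2069998772739027
133 11 x 0.4895150681929403 0.5091717947892187 ymax -0.02006575558681223 z 0.2010078865772342
136 9 x 0.4913376679914486 0.5071620662860715 ymax -0.021311047721046084 z 0.19406654345103164
139 9 x 0.49115543581168275 0.5071080219829577 ymax -0.02308916881722367 z 0.18650057990785046
142 7 x 0.493110426888976 0.5050686985533827 ymax -0.024866247139937125 z 0.17966084220131526
145 5 x 0.49504686369489626 0.503048277269338 ymax -0.02737499757004036 z 0.17276042175699965
```

```bash
python3 -c "
from h import *
rel((.502,-.030,.198),-15)"
```

```text
turn [-0.     0.006 -0.   ] shift cm [0.24 8.   0.11]
```

Request:
step_arm:
  moves:
    - [0,0,0,0.25,3,0.1,1]
    - [0,0,0,0.25,6,0.1,1]
    - [0,0,0,0.25,8,0.1,1]
    - [0,0,0,0.25,8,0.1,1]
    - [0,0,0,0.25,8,0.1,1]

```text
t: 5.28
tcp_pos: [0.5029, -0.0295, 0.1986]
tool_rot: [-0.701, 0.089, -0.09, 0.701]
force: [-0.8, 0.2, -0.1]
finger_gap: 0.261
```

```bash
python3 -c "
from h import *
s=snap('side','side4.png');x=sense();print(x['t'],x['tcp_pos'],x['force'],x['ft_torque'],x['finger_gap'])
import pickle;pickle.dump((s,x),open('side4.pkl','wb'))
cv2.imwrite('pics/c10.png',cv2.resize(s['frame'][120:220,290:390,::-1],(600,600),interpolation=cv2.INTER_CUBIC))
t=snap('top');cv2.imwrite('pics/c11.png',cv2.resize(t['frame'][200:320,350:490,::-1],(700,600),interpolation=cv2.INTER_CUBIC))"
```

```text
5.325 [ 0.5031 -0.0298  0.199 ] [ 0.4876 -0.1799 -1.1997] [ 0.0249  0.0163 -0.0433] 0.261909128147266
```

View pics/c10.png

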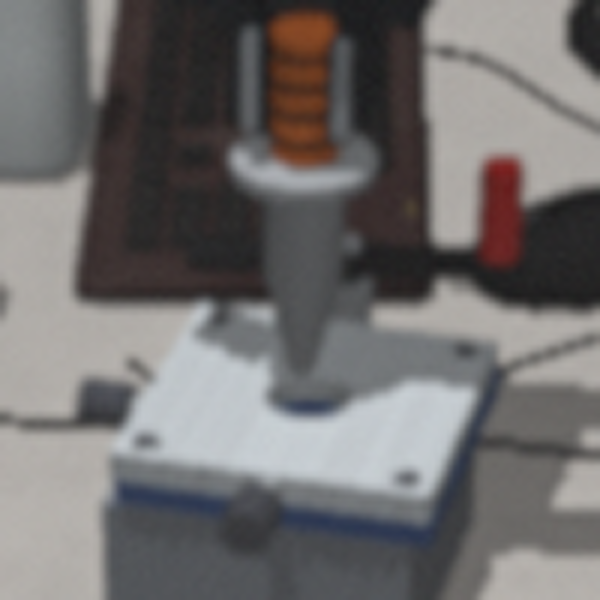

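View pics/c11.png

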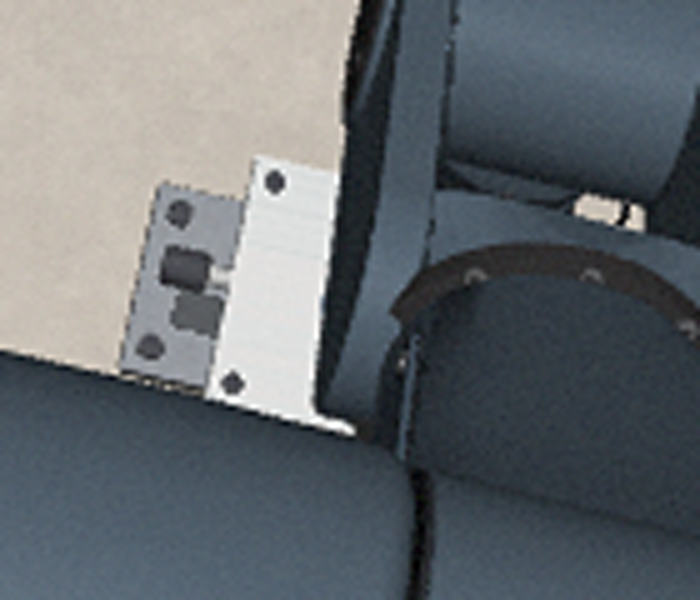

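```bash
python3 - <<'E'
from h import *
import pickle
s,x=pickle.load(open('side4.pkl','rb'))
C=cloud(s)
# plate points
for (u,v) in [(320,190),(330,200),(360,205),(350,195),(365,190),(315,200)]: print('plate',C[v-1:v+2,u-1:u+2].reshape(-1,3).mean(0))
for v in range(150,186,3):
    row=C[v,325:356];m=abs(row[:,1]+.03)<.025
    m&=row[:,2]>.086
    if m.sum()>2:
        q=row[m];
        # fit circle through x,y with known extents: use half width
        xc=(q[:,0].min()+q[:,0].max())/2;r=(q[:,0].max()-q[:,0].min())/2
        mid=q[abs(q[:,0]-xc)<.004]
        print(v,m.sum(),'xc',round(xc,4),'r',round(r,4),'y front',mid[:,1].mean(),'z',mid[:,2].mean())
E
```

```text
plate [ 0.5439 -0.0098  0.0796]
plate [0.5227 0.0267 0.0775]
plate [0.4624 0.0395 0.0737]
plate [0.482  0.0098 0.0793]
plate [ 0.4506 -0.0099  0.0798]
plate [0.5536 0.0137 0.0696]
150 23 xc 0.503 r 0.022 y front -0.012103042347136411 z 0.16952872824495763
153 13 xc 0.503 r 0.0119 y front -0.00777022996385206 z 0.16511495018266492
156 13 xc 0.5029 r 0.0121 y front -0.019572346806889324 z 0.15270598260178775
159 13 xc 0.5028 r 0.0122 y front -0.018786666635642713 z 0.14642173860736452
162 13 xc 0.5028 r 0.0122 y front -0.018479152286133022 z 0.13985531857779598
165 13 xc 0.5027 r 0.0123 y front -0.01930056072021913 z 0.13266162770606305
168 11 xc 0.5027 r 0.0102 y front -0.01845546530546664 z 0.1262807862591613
171 10 xc 0.5036 r 0.0093 y front -0.021390269336395595 z 0.11785268906302479
174 8 xc 0.5036 r 0.0072 y front -0.024506820352587416 z 0.10923605897371555
177 7 xc 0.5024 r 0.0063 y front -0.02457383120679857 z 0.1021893013893788
180 5 xc 0.5024 r 0.0042 y front -0.0267029160938184 z 0.09394839145743228
```

```bash
python3 - <<'E'
from h import *
import pickle
s,x=pickle.load(open('side4.pkl','rb'))
g=cv2.cvtColor(s['frame'],cv2.COLOR_RGB2GRAY)
print(g[172:196,334:350])
for v in (181,182,183,184):
  for y in(-.0275,-.0315): 
    o,d=ray(s,290+302/6,v);print(v,y,o+d*(y-o[1])/d[1])
for v in(186,187,188): print('rim',onz(s,341.5,v,.08))
E
```

```text
[[166 138  99  79  81  84  85  83  82  78  80  87  90  91  90  86]
 [152 132  97  80  81  84  84  84  82  79  90 100 105 105 100  99]
 [130 118  95  82  80  82  82  83  80  85  99 112 118 117 116 113]
 [117 111  97  84  80  83  83  81  79  87 105 119 122 121 121 118]
 [116 115 105  89  80  83  83  81  81  92 109 121 121 121 120 120]
 [117 118 109  94  82  80  83  83  83  98 114 122 122 120 120 120]
 [125 121 111  97  84  82  81  81  87 105 119 120 121 120 119 119]
 [145 129 114 100  86  82  82  82  91 110 120 121 119 119 119 119]
 [164 137 117 105  90  82  82  84  98 114 122 120 120 119 119 119]
 [173 138 120 111  96  86  88  91 108 117 120 121 120 119 119 119]
 [181 146 122 112 106  97  95 101 113 117 117 118 118 120 119 121]
 [183 148 119 111 109 104 104 106 109 109 110 114 111 114 117 119]
 [169 133 109 103 104 105 106 104 104 103 103 100 101 103 110 115]
 [150 113  96  98 100 102 103 102 100 100  98  95  92  94 105 120]
 [151 111  94  91  90  91  88  87  88  88  86  87  88  99 126 149]
 [169 135 109  91  78  71  67  64  66  67  74  83 102 129 161 183]
 [192 171 148 126 104  90  8
[... 202 characters left out ...]
 204 204 204 204 205 202 200 199 199]
 [203 204 205 203 202 203 203 203 203 204 205 204 201 199 198 200]
 [204 201 204 203 203 202 202 202 202 203 204 200 199 198 198 198]
 [201 204 203 204 200 202 202 201 202 203 202 200 198 199 197 199]
 [203 204 203 202 201 202 202 202 203 202 201 199 198 198 198 199]]
181 -0.0275 [ 0.5017 -0.0275  0.0911]
181 -0.0315 [ 0.5017 -0.0315  0.0889]
182 -0.0275 [ 0.5017 -0.0275  0.0888]
182 -0.0315 [ 0.5017 -0.0315  0.0865]
183 -0.0275 [ 0.5017 -0.0275  0.0864]
183 -0.0315 [ 0.5016 -0.0315  0.0841]
184 -0.0275 [ 0.5016 -0.0275  0.084 ]
184 -0.0315 [ 0.5016 -0.0315  0.0817]
rim [ 0.4992 -0.0261  0.08  ]
rim [ 0.4992 -0.0218  0.08  ]
rim [ 0.4992 -0.0177  0.08  ]
```

Request:
step_arm:
  moves:
    - [0,0,0,0.05,0.6,0,1]
    - [0,0,0,0.1,1.2,-0.1,1]
    - [0,0,0,0.1,1.8,-0.1,1]
    - [0,0,0,0.1,1.8,-0.1,1]

```text
t: 5.88
tcp_pos: [0.5033, -0.0311, 0.1803]
tool_rot: [-0.701, 0.09, -0.09, 0.701]
force: [0.7, 0.1, -1.0]
finger_gap: 0.26
```

```bash
python3 -c "
from h import *
s=snap('side');x=sense();print(x['t'],x['tcp_pos'],x['force'],x['ft_torque'],x['finger_gap'])
cv2.imwrite('pics/c12.png',cv2.resize(s['frame'][120:220,290:390,::-1],(600,600),interpolation=cv2.INTER_CUBIC))"
```

```text
5.925 [ 0.5035 -0.0311  0.1806] [-0.5526 -0.0743 -0.8411] [ 0.0144 -0.0056  0.0575] 0.26298549924928066
```

View pics/c12.png

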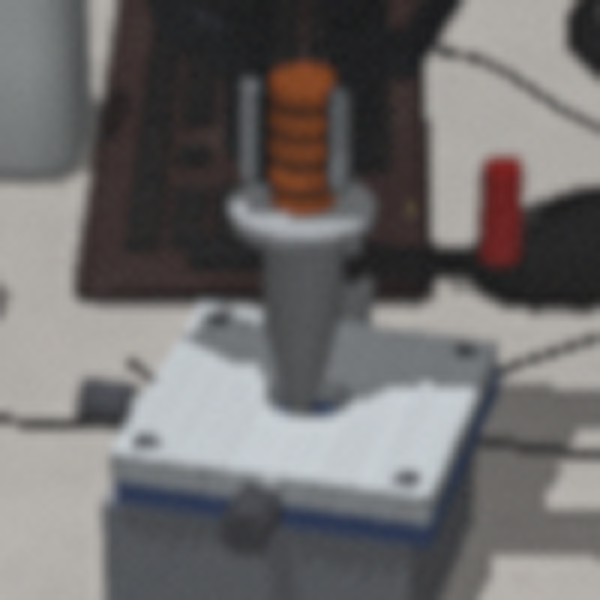

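Request:
step_arm:
  moves:
    - [0,0,0,0.05,0.5,-0.05,1]
    - [0,0,0,0.1,1.0,-0.1,1]
    - [0,0,0,0.1,1.5,-0.1,1]
    - [0,0,0,0.1,2.0,-0.1,1]
    - [0,0,0,0.1,2.5,-0.1,1]
    - [0,0,0,0.1,2.5,-0.1,1]

```text
t: 6.68
tcp_pos: [0.5038, -0.0322, 0.1549]
tool_rot: [-0.701, 0.09, -0.09, 0.701]
force: [-1.9, 2.3, -2.1]
finger_gap: 0.261
```

```bash
python3 -c "
from h import *
s=snap('side');x=sense();print(x['t'],x['tcp_pos'],x['force'],x['ft_torque'],x['finger_gap'])
M=R.from_quat(x['tool_rot']).as_matrix();print('tool force',M.T@x['force'])
cv2.imwrite('pics/c13.png',cv2.resize(s['frame'][120:220,290:390,::-1],(600,600),interpolation=cv2.INTER_CUBIC))"
```

```text
6.725 [ 0.5038 -0.0322  0.155 ] [-1.3106  2.9666 -1.5955] [0.6548 0.398  0.0386] 0.2606621303400522
tool force [-2.0178  1.5968  2.5383]
```

View pics/c13.png

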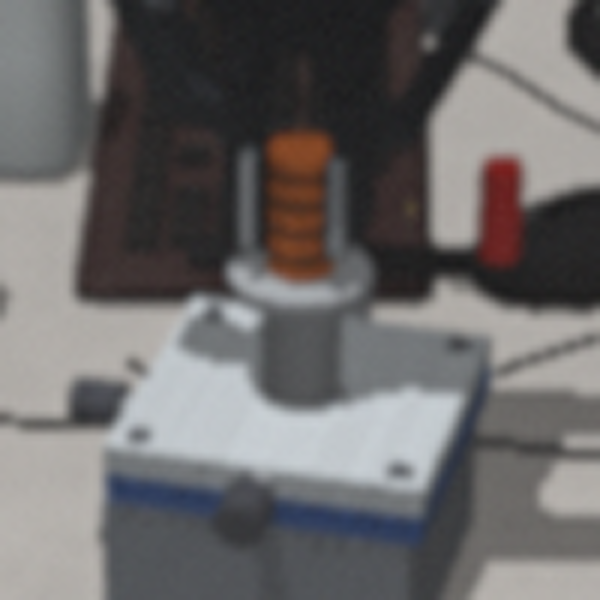

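Request:
step_arm:
  moves:
    - [0,0,0,0,0.4,0,1]
    - [0,0,0,0,0.8,0,1]
    - [0,0,0,0,1.2,0,1]
    - [0,0,0,0,1.2,0,1]

```text
t: 7.22
tcp_pos: [0.5039, -0.0323, 0.1425]
tool_rot: [-0.701, 0.09, -0.09, 0.701]
force: [0.3, 2.9, -2.5]
finger_gap: 0.263
```

```bash
python3 -c "
from h import *
x=sense();print(x['t'],x['tcp_pos'],x['force'],x['ft_torque'],x['finger_gap'])
M=R.from_quat(x['tool_rot']).as_matrix();print('tool force',M.T@x['force'])"
```

```text
7.225 [ 0.5039 -0.0323  0.1425] [ 0.3123  2.8849 -2.4738] [ 0.5728  0.1331 -0.0026] 0.26258975070987167
tool force [-0.4266  2.4748  2.8694]
```

Request:
step_arm:
  moves:
    - [0,0,0,0,0.4,0,1]
    - [0,0,0,0,0.8,0,1]
    - [0,0,0,0,1.2,0,1]
    - [0,0,0,0,1.2,0,1]

```text
t: 7.72
tcp_pos: [0.5038, -0.0322, 0.13]
tool_rot: [-0.701, 0.09, -0.09, 0.702]
force: [-0.5, 3.1, -3.3]
finger_gap: 0.26
```

```bash
python3 -c "
from h import *
x=sense();print(x['t'],x['tcp_pos'],x['force'],x['ft_torque'],x['finger_gap'])
M=R.from_quat(x['tool_rot']).as_matrix();print('tool force',M.T@x['force'])"
```

```text
7.725 [ 0.5038 -0.0322  0.13  ] [-0.4853  3.0886 -3.2935] [ 0.8099  0.0662 -0.0292] 0.2598725893982964
tool force [-1.2487  3.2957  2.8638]
```

Request:
step_arm:
  moves:
    - [0,0,0,0,0.3,0,1]
    - [0,0,0,0,0.6,0,1]
    - [0,0,0,0,0.9,0,1]
    - [0,0,0,0,1.2,0,1]
    - [0,0,0,0,1.2,0,1]

```text
t: 8.35
tcp_pos: [0.5043, -0.0322, 0.1177]
tool_rot: [-0.701, 0.09, -0.09, 0.702]
force: [2.1, 4.8, -1.8]
finger_gap: 0.263
```

```bash
python3 -c "
from h import *
s=snap('side');x=sense();print(x['t'],x['tcp_pos'],x['force'],x['ft_torque'],x['finger_gap'])
M=R.from_quat(x['tool_rot']).as_matrix();print('tool force',M.T@x['force'])
cv2.imwrite('pics/c14.png',cv2.resize(s['frame'][120:220,290:390,::-1],(600,600),interpolation=cv2.INTER_CUBIC))"
```

```text
8.4 [ 0.5043 -0.0322  0.1177] [ 1.2845  4.0423 -2.4121] [ 0.9881 -0.2296 -0.0324] 0.26057337245196227
tool force [0.2196 2.4149 4.2342]
```

View pics/c14.png

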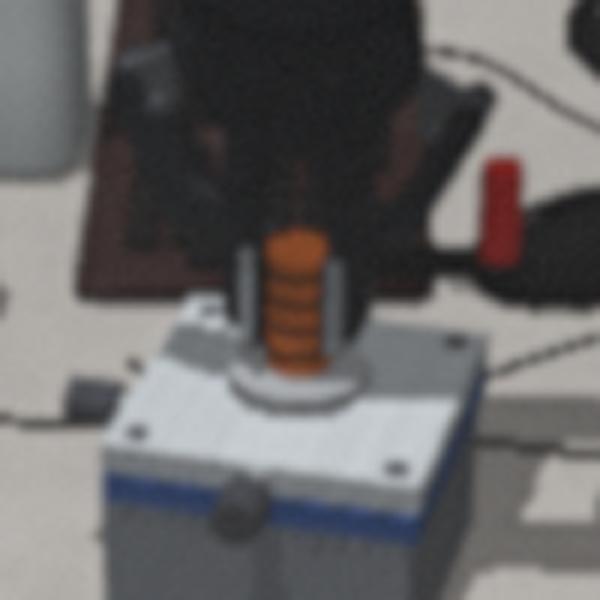

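Request:
step_arm:
  moves:
    - [0,0,0,0,0.15,0,1]
    - [0,0,0,0,0.3,0,1]
    - [0,0,0,0,0.4,0,1]
    - [0,0,0,0,0.4,0,1]

```text
t: 8.9
tcp_pos: [0.5052, -0.0323, 0.1152]
tool_rot: [-0.701, 0.089, -0.091, 0.701]
force: [0.2, 6.2, 10.7]
finger_gap: 0.26
```

```bash
python3 -c "
from h import *
x=sense();print(x['t'],x['tcp_pos'],x['force'],x['ft_torque'],x['finger_gap'])
M=R.from_quat(x['tool_rot']).as_matrix();print('tool force',M.T@x['force'])"
```

```text
8.9 [ 0.5052 -0.0323  0.1152] [ 0.1733  6.1668 10.6574] [1.0417 0.2657 0.0198] 0.25990292320889075
tool force [ -1.358  -10.6574   6.0177]
```

Request:
step_arm:
  moves:
    - [0,0,0,0,0.15,0.05,1]
    - [0,0,0,0,0.3,0.1,1]
    - [0,0,0,0,0.3,0.1,1]

```text
t: 9.28
tcp_pos: [0.5059, -0.032, 0.115]
tool_rot: [0.702, -0.088, 0.091, -0.701]
force: [-3.8, 2.9, 22.5]
finger_gap: 0.259
```

```bash
python3 -c "
from h import *
s=snap('side','side5.png');x=sense();print(x['t'],x['tcp_pos'],x['force'],x['ft_torque'],x['finger_gap'])
M=R.from_quat(x['tool_rot']).as_matrix();print('tool force',M.T@x['force'])
C=cloud(s)
hsv=cv2.cvtColor(s['frame'],cv2.COLOR_RGB2HSV)
m=cv2.inRange(hsv,np.array((3,120,60)),np.array((18,255,255)));m[:150]=0;m[200:]=0;m[:,:325]=0;m[:,350:]=0
P=C[m>0];print(len(P),np.percentile(P[:,2],[5,50,95,99]))
cv2.imwrite('pics/c15.png',cv2.resize(s['frame'][120:220,290:390,::-1],(600,600),interpolation=cv2.INTER_CUBIC))"
```

```text
9.325 [ 0.506  -0.0321  0.1151] [-4.3646  3.964  21.6385] [ 0.5793  1.1186 -0.065 ] 0.25998828931018453
tool force [ -5.1082 -21.6676   2.7225]
201 [0.0908 0.1164 0.1323 0.1336]
```

View pics/c15.png

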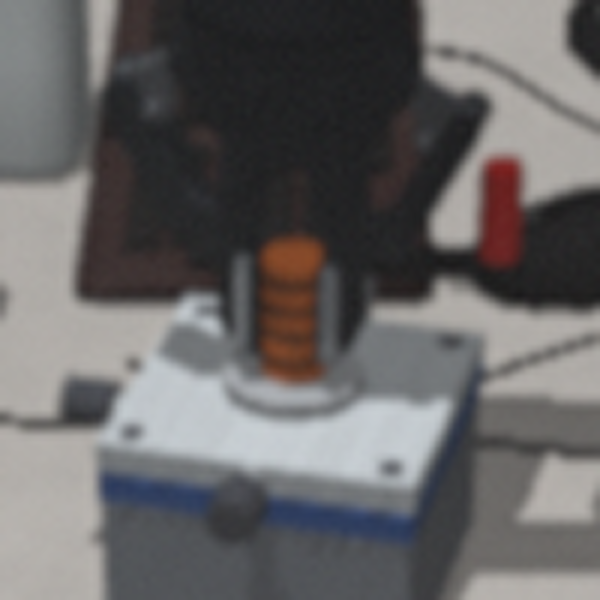

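Request:
step_arm:
  moves:
    - [0,0,0,0,0.1,0,1]
    - [0,0,0,0,0.1,0,0.3]
    - [0,0,0,0,0.1,0,-0.2]
    - [0,0,0,0,0.1,0,-0.2]
    - [0,0,0,0,0.1,0,-0.2]

```text
t: 9.95
tcp_pos: [0.506, -0.0323, 0.1138]
tool_rot: [0.702, -0.088, 0.091, -0.701]
force: [-0.1, -0.6, -0.1]
finger_gap: 0.596
```

```bash
python3 -c "
from h import *
s=snap('side','side6.png');x=sense();print(x['t'],x['tcp_pos'],x['force'],x['ft_torque'],x['finger_gap'])
C=cloud(s)
hsv=cv2.cvtColor(s['frame'],cv2.COLOR_RGB2HSV)
m=cv2.inRange(hsv,np.array((3,120,60)),np.array((18,255,255)));m[:150]=0;m[200:]=0;m[:,:325]=0;m[:,350:]=0
P=C[m>0];print(len(P),np.percentile(P[:,2],[5,50,95,99]))
cv2.imwrite('pics/c16.png',cv2.resize(s['frame'][120:220,290:390,::-1],(600,600),interpolation=cv2.INTER_CUBIC))"
```

```text
10.0 [ 0.506  -0.0322  0.1138] [0.352  0.5132 0.6442] [0.0083 0.0087 0.0599] 0.5972407810353493
227 [0.0922 0.1171 0.132  0.1329]
```

View pics/c16.png

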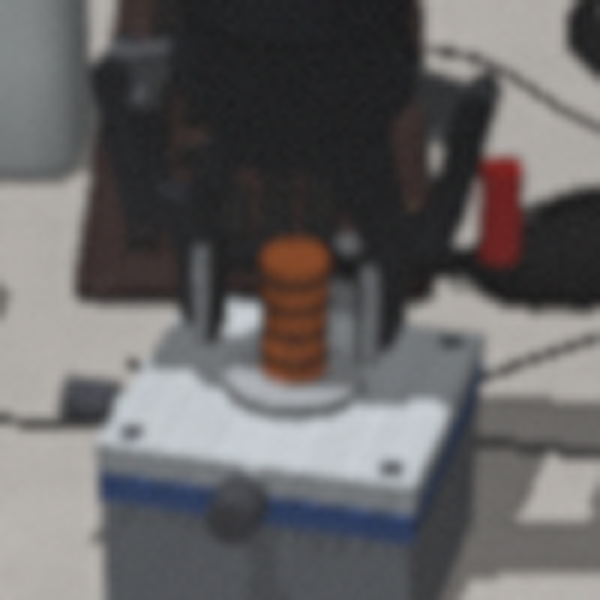

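Request:
step_arm:
  moves:
    - [0,0,0,0,-3,0,-0.2]
    - [0,0,0,0,-7,0,-0.2]
    - [0,0,0,0,-10,0,-0.2]
    - [0,0,0,0,-10,0,-0.2]

```text
t: 10.5
tcp_pos: [0.5071, -0.0324, 0.2159]
tool_rot: [0.702, -0.086, 0.093, -0.7]
force: [0.2, -0.6, -1.0]
finger_gap: 0.597
```

```bash
python3 -c "
from h import *
rel((.431,-.0975,.215),-99.5)"
```

```text
turn [-0.007  1.483  0.01 ] shift cm [-5.73  0.04 -8.21]
```

Request:
step_arm:
  moves:
    - [0,0.18,0,-0.7,0,-1,-0.2]
    - [0,0.37,0,-1.4,0,-2,-0.2]
    - [0,0.56,0,-2.1,0,-3.1,-0.2]
    - [0,0.74,0,-2.9,0,-4.1,-0.2]
    - [0,0.93,0,-3.6,0,-5.1,-0.2]
    - [0,1.11,0,-4.3,0,-6.1,-0.2]
    - [0,1.3,0,-5,0,-7.2,-0.2]
    - [-0.007,1.483,0.01,-5.7,0,-8.2,-0.2]
    - [-0.007,1.483,0.01,-5.7,0,-8.2,-0.2]
    - [-0.007,1.483,0.01,-5.7,0,-8.2,-0.2]

```text
t: 11.75
tcp_pos: [0.4312, -0.0973, 0.2149]
tool_rot: [-0.458, 0.54, -0.539, 0.457]
force: [0.3, -0.3, 0.7]
finger_gap: 0.604
```

```bash
python3 -c "
from h import *
s=snap('side','side7.png');x=sense();print(x['t'],x['tcp_pos'],x['force'],x['finger_gap'])
rel((.431,-.0975,.122),-99.5)
cv2.imwrite('pics/c17.png',cv2.resize(s['frame'][80:230,290:440,::-1],(600,600),interpolation=cv2.INTER_CUBIC))
t=snap('top');cv2.imwrite('pics/c18.png',cv2.resize(t['frame'][200:320,350:490,::-1],(700,600),interpolation=cv2.INTER_CUBIC))"
```

```text
11.8 [ 0.4314 -0.0972  0.215 ] [-0.0452  0.3582  0.3173] 0.6030264489780225
turn [ 0.001  0.002 -0.   ] shift cm [ 0.04  9.3  -0.02]
```

View pics/c17.png

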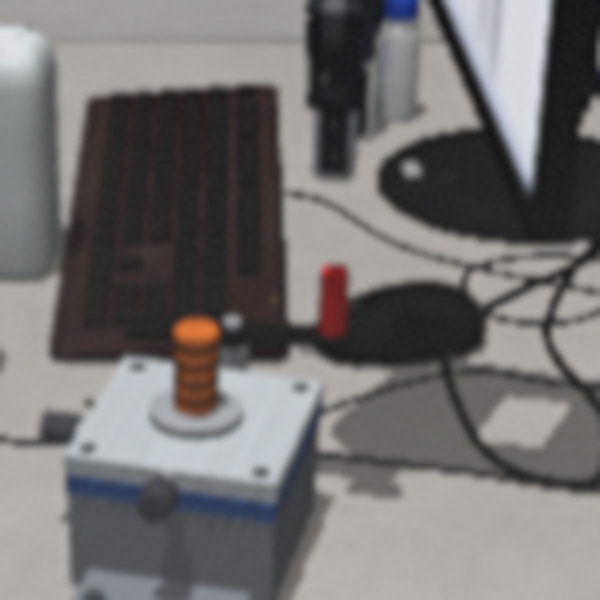

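View pics/c18.png

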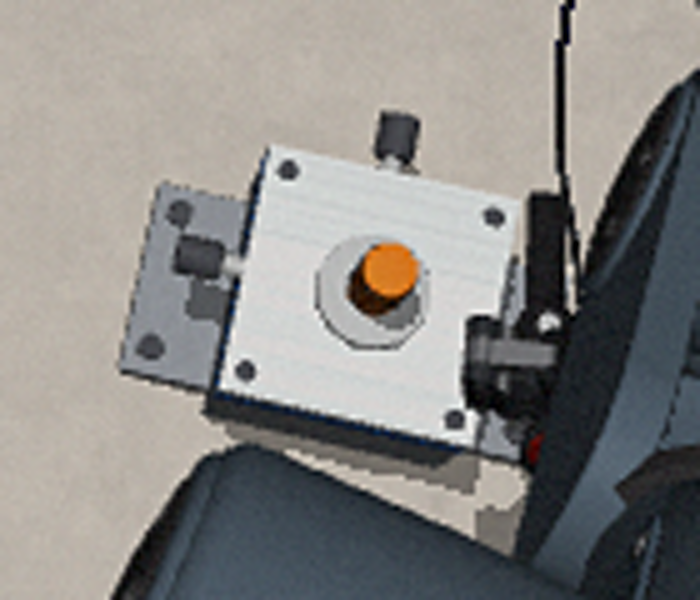

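Request:
step_arm:
  moves:
    - [0,0,0,0,4,0,-0.2]
    - [0,0,0,0,7.5,0,-0.2]
    - [0,0,0,0,9.3,0,-0.2]
    - [0,0,0,0,9.3,0,-0.2]

```text
t: 12.35
tcp_pos: [0.4308, -0.0965, 0.121]
tool_rot: [-0.458, 0.54, -0.538, 0.457]
force: [-0.5, -1.1, -0.2]
finger_gap: 0.604
```

```bash
python3 -c "
from h import *
s=snap('side');x=sense();print(x['t'],x['tcp_pos'],x['force'],x['finger_gap'])
cv2.imwrite('pics/c19.png',cv2.resize(s['frame'][80:230,290:440,::-1],(600,600),interpolation=cv2.INTER_CUBIC))"
```

```text
12.4 [ 0.4314 -0.0969  0.1218] [-0.0378 -0.3066  0.3041] 0.6024459497343445
```

View pics/c19.png

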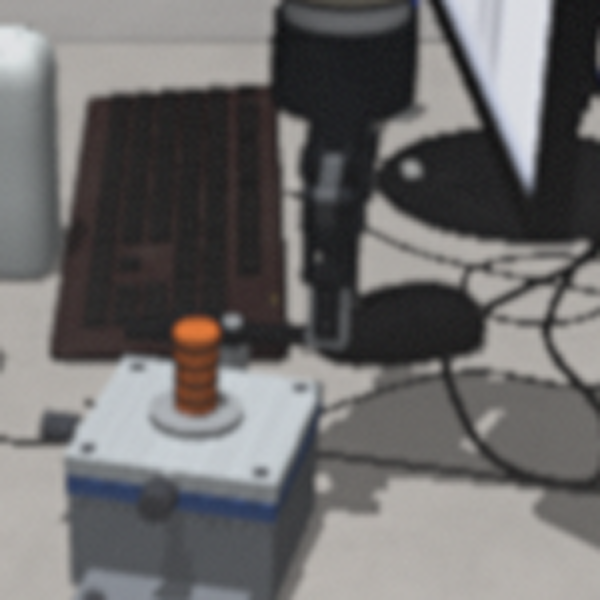

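Request:
step_arm:
  moves:
    - [0,0,0,0,0,0,0.4]
    - [0,0,0,0,0,0,0.8]
    - [0,0,0,0,0,0,0.8]
    - [0,0,0,0,0,0,0.8]
    - [0,0,0,0,0,0,0.8]
  grip_force: 20

```text
t: 13.02
tcp_pos: [0.4318, -0.0972, 0.1226]
tool_rot: [0.458, -0.539, 0.539, -0.458]
force: [-1.0, -0.5, 6.4]
finger_gap: 0.184
```

```bash
python3 -c "
from h import *
x=sense();print(x['t'],x['tcp_pos'],x['force'],x['ft_torque'],x['finger_gap'])
M=R.from_quat(x['tool_rot']).as_matrix();print(M)
# arc rows: pivot robot frame
p=x['tcp_pos'];a0=np.radians(170.5)
for piv in [p[:2]-.055*np.array([np.cos(a0),np.sin(a0)])]:
    print(piv)
    for k in range(10,96,10):
        q=piv+.055*np.array([np.cos(a0+np.radians(k)),np.sin(a0+np.radians(k))])
        print(k,round(np.radians(k),3),(M.T@np.array([*(q-p[:2]),0])*100).round(2),q)
"
```

```text
13.025 [ 0.4318 -0.0972  0.1226] [-1.0302 -0.4864  6.3768] [-0.125   0.1796 -0.0236] 0.18367780311813897
[[-0.1622  0.0001  0.9868]
 [-0.9868  0.     -0.1622]
 [-0.0001 -1.      0.0001]]
[ 0.4861 -0.1063]
10 0.175 [ 0.96 -0.    0.08] [ 0.4311 -0.1068]
20 0.349 [ 1.88 -0.    0.33] [ 0.432  -0.1163]
30 0.524 [ 2.75 -0.    0.73] [ 0.4346 -0.1255]
40 0.698 [ 3.54 -0.    1.28] [ 0.4387 -0.1342]
50 0.873 [ 4.22 -0.    1.95] [ 0.4443 -0.142 ]
60 1.047 [ 4.77 -0.    2.74] [ 0.4511 -0.1487]
70 1.222 [5.18 0.   3.6 ] [ 0.459  -0.1542]
80 1.396 [5.43 0.   4.53] [ 0.4677 -0.1581]
90 1.571 [5.52 0.   5.48] [ 0.477  -0.1605]
```

Request:
step_arm:
  moves:
    - [0,-0.087,0,0.5,-0.05,0.02,0.8]
    - [0,-0.175,0,0.96,-0.05,0.08,0.8]
    - [0,-0.26,0,1.43,-0.05,0.19,0.8]
    - [0,-0.349,0,1.88,-0.05,0.33,0.8]
    - [0,-0.436,0,2.33,-0.05,0.51,0.8]
    - [0,-0.524,0,2.75,-0.05,0.73,0.8]
    - [0,-0.61,0,3.16,-0.05,0.99,0.8]
    - [0,-0.698,0,3.54,-0.05,1.28,0.8]
    - [0,-0.698,0,3.54,-0.05,1.28,0.8]

```text
t: 14.15
tcp_pos: [0.4387, -0.134, 0.1229]
tool_rot: [-0.614, 0.351, -0.35, 0.614]
force: [1.6, -1.0, -4.1]
finger_gap: 0.187
```

```bash
python3 -c "
from h import *
s=snap('side');x=sense();print(x['t'],x['tcp_pos'],x['force'],x['ft_torque'],x['finger_gap'])
M=R.from_quat(x['tool_rot']).as_matrix();print('tool f',M.T@x['force'],'yaw',np.degrees(np.arctan2(M[1,0],M[0,0])))
cv2.imwrite('pics/c20.png',cv2.resize(s['frame'][80:230,290:440,::-1],(600,600),interpolation=cv2.INTER_CUBIC))
p=x['tcp_pos'];piv=np.array([.4861,-.1063])
for k in range(5,61,5):
        a=np.radians(210.5+k)
        q=piv+.055*np.array([np.cos(a),np.sin(a)])
        print(k,round(np.radians(k),3),(M.T@np.array([*(q-p[:2]),0])*100).round(2),q)
"
```

```text
14.2 [ 0.4386 -0.134   0.1229] [ 0.9013  0.2467 -4.0579] [ 0.0436 -0.1376  0.0531] 0.17978661642944058
tool f [0.2477 4.0579 0.9007] yaw -59.433595905925095
5 0.087 [ 0.5  -0.    0.01] [ 0.4413 -0.1382]
10 0.175 [ 0.98 -0.    0.08] [ 0.4443 -0.142 ]
15 0.262 [ 1.45 -0.    0.18] [ 0.4475 -0.1455]
20 0.349 [ 1.91 -0.    0.32] [ 0.4511 -0.1487]
25 0.436 [ 2.35 -0.    0.51] [ 0.4549 -0.1516]
30 0.524 [ 2.78 -0.    0.73] [ 0.459  -0.1542]
35 0.611 [ 3.18 -0.    0.98] [ 0.4633 -0.1563]
40 0.698 [ 3.56 -0.    1.28] [ 0.4677 -0.1581]
45 0.785 [ 3.92 -0.    1.6 ] [ 0.4723 -0.1595]
50 0.873 [ 4.24 -0.    1.95] [ 0.477  -0.1605]
55 0.96 [ 4.53 -0.    2.33] [ 0.4818 -0.1611]
60 1.047 [ 4.79 -0.    2.74] [ 0.4866 -0.1613]
```

View pics/c20.png

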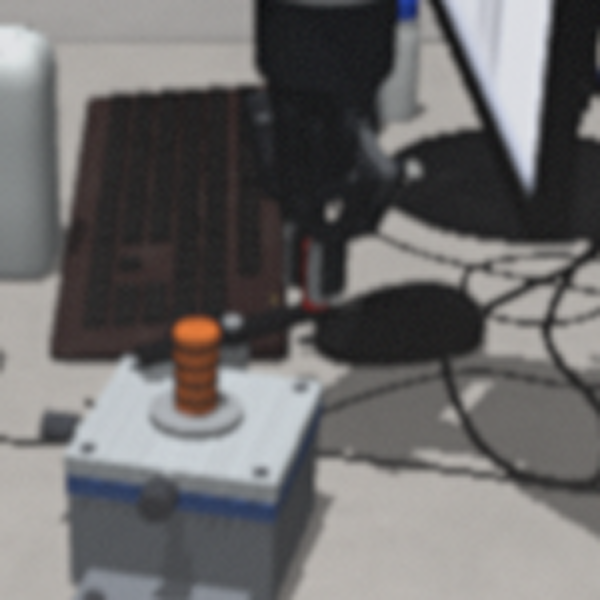

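Request:
step_arm:
  moves:
    - [0,-0.087,0,0.5,0,0.01,0.8]
    - [0,-0.175,0,0.98,0,0.08,0.8]
    - [0,-0.26,0,1.45,0,0.18,0.8]
    - [0,-0.349,0,1.91,0,0.32,0.8]
    - [0,-0.436,0,2.35,0,0.51,0.8]
    - [0,-0.524,0,2.78,0,0.73,0.8]
    - [0,-0.61,0,3.18,0,0.98,0.8]
    - [0,-0.698,0,3.56,0,1.28,0.8]
    - [0,-0.75,0,3.78,0,1.47,0.8]
    - [0,-0.75,0,3.78,0,1.47,0.8]

```text
t: 15.45
tcp_pos: [0.4701, -0.1584, 0.1228]
tool_rot: [-0.699, 0.102, -0.101, 0.7]
force: [-0.2, 0.9, 0.1]
finger_gap: 0.178
```

```bash
cat > st.py <<'E'
from h import *
import sys
s=snap('side');x=sense();print(x['t'],x['tcp_pos'],x['force'],x['ft_torque'],x['finger_gap'])
M=R.from_quat(x['tool_rot']).as_matrix();print('tool f',M.T@x['force'],'yaw',np.degrees(np.arctan2(M[1,0],M[0,0])))
cv2.imwrite('pics/'+sys.argv[1],cv2.resize(s['frame'][80:230,290:440,::-1],(600,600),interpolation=cv2.INTER_CUBIC))
E
python3 st.py c21.png
```

```text
15.5 [ 0.47   -0.1584  0.1228] [-0.5921  2.5218 -0.8222] [0.3401 0.0516 0.1071] 0.17752350324431454
tool f [-1.2845  0.8262  2.248 ] yaw -16.5415030640345
```

View pics/c21.png

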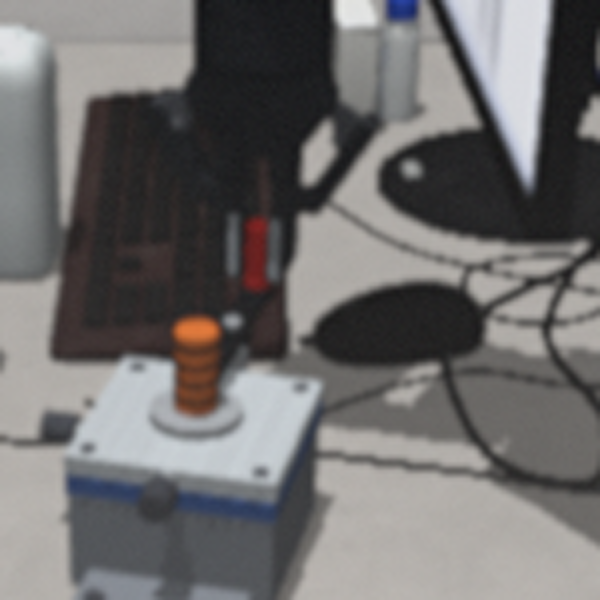

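Request:
step_arm:
  moves:
    - [0,-0.05,0,0.2,0,0.0,0.8]
    - [0,-0.08,0,0.4,0,0.02,0.8]
    - [0,-0.1,0,0.6,0,0.04,0.8]
    - [0,-0.1,0,0.6,0,0.04,0.8]

```text
t: 16.0
tcp_pos: [0.4715, -0.1582, 0.1226]
tool_rot: [-0.703, 0.07, -0.063, 0.705]
force: [-9.9, -0.0, 6.1]
finger_gap: 0.177
```

```bash
python3 st.py c22.png
```

```text
16.05 [ 0.4715 -0.1582  0.1226] [-9.9009  0.0519  5.1951] [-0.0048  1.3433 -0.0639] 0.17838028296867897
tool f [-9.7913 -5.0934 -1.7907] yaw -10.79987116548607
```

View pics/c22.png

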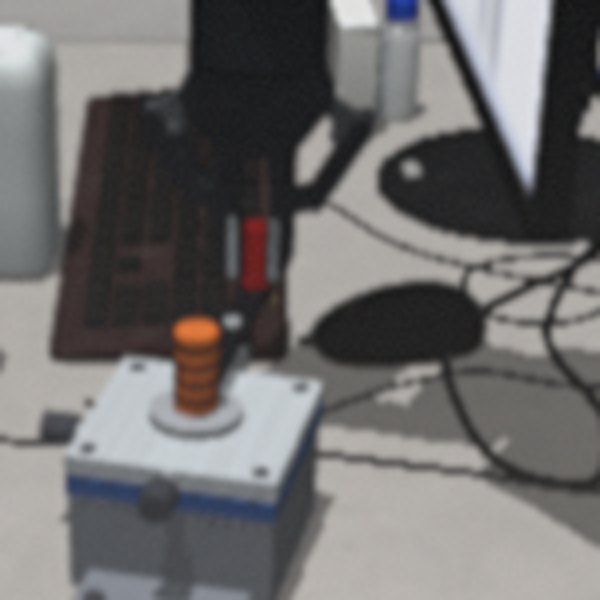

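Request:
step_arm:
  moves:
    - [0,0,0,0.05,0,0,0.8]
    - [0,0,0,0,0,0,0.3]
    - [0,0,0,0,0,0,-0.2]
    - [0,0,0,0,0,0,-0.2]
    - [0,0,0,0,-4,0,-0.2]
    - [0,0,0,0,-9,0,-0.2]
    - [0,0,0,0,-13,0,-0.2]
    - [0,0,0,0,-13,0,-0.2]

```text
t: 17.05
tcp_pos: [0.475, -0.1599, 0.2559]
tool_rot: [0.704, -0.067, 0.065, -0.704]
force: [0.7, -0.2, -0.1]
finger_gap: 0.601
```

```bash
python3 st.py c23.png; python3 -c "
from h import *
rel((.40,.10,.30),-10)"
```

```text
17.1 [ 0.4737 -0.1592  0.254 ] [-0.0174 -0.5943 -0.0211] [-0.0312  0.0397 -0.0586] 0.6015298533074828
tool f [ 0.0944  0.0197 -0.587 ] yaw -10.798123387201155
turn [-0.001 -0.014 -0.007] shift cm [-12.12  -4.48  24.09]
```

View pics/c23.png

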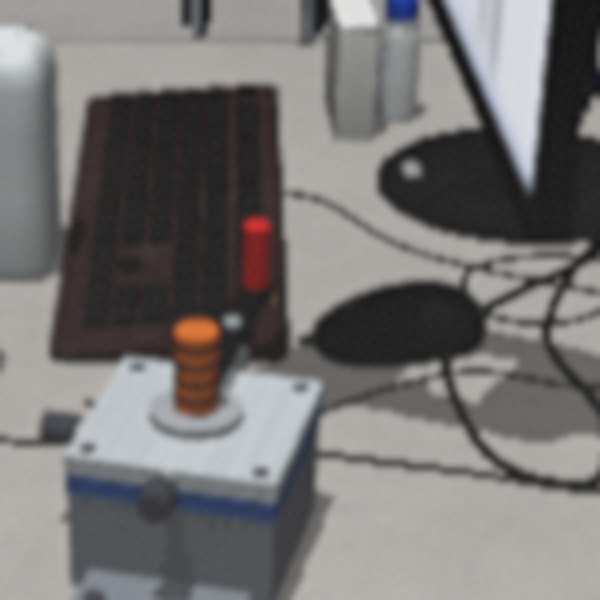

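Request:
step_arm:
  moves:
    - [0,0,0,0,-4.5,0,-0.2]
    - [0,0,0,-4,-4.5,4,-0.2]
    - [0,0,0,-8,-4.5,9,-0.2]
    - [0,0,0,-12,-4.5,14,-0.2]
    - [0,0,0,-12,-4.5,19,-0.2]
    - [0,0,0,-12,-4.5,24,-0.2]
    - [0,0,0,-12,-4.5,30,-0.2]
    - [0,0,0,-12,-4.5,35,-0.2]
    - [0,0,0,-12,-4.5,35,-0.2]

```text
t: 18.23
tcp_pos: [0.4212, 0.2096, 0.2986]
tool_rot: [-0.704, 0.068, -0.061, 0.705]
force: [-0.7, -0.3, 0.0]
finger_gap: 0.595
```

```bash
python3 - <<'E'
from h import *
x=sense();print(x['t'],x['tcp_pos'],x['force'])
t=snap('top','top9.png');s=snap('side','side9.png')
import pickle;pickle.dump((t,s),open('fin.pkl','wb'))
cv2.imwrite('pics/c24.png',cv2.resize(t['frame'][210:310,365:485,::-1],(720,600),interpolation=cv2.INTER_CUBIC))
E
```

```text
18.225 [0.4212 0.2096 0.2986] [-0.6523 -0.2644  0.0492]
```

View pics/c24.png

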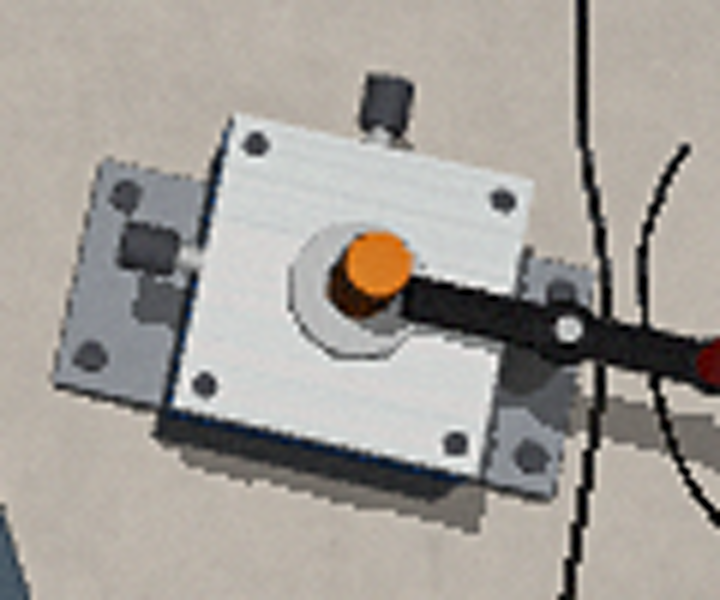

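View pics/side9.png

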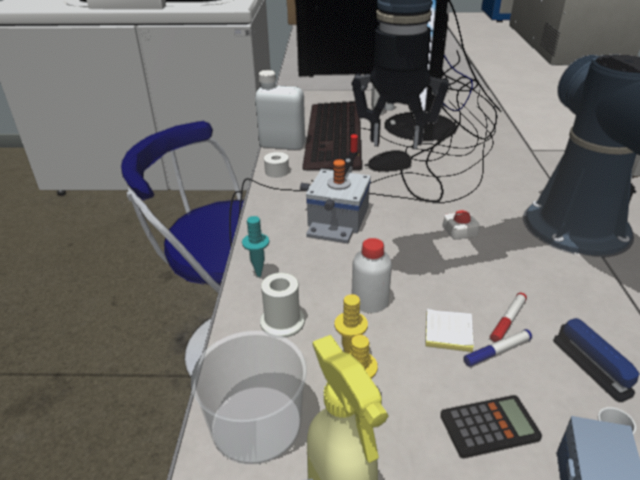

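```bash
python3 - <<'E'
from h import *
import pickle
T,S=pickle.load(open('fin.pkl','rb'))
g=lambda c,z:onz(T,365+c[0]/6,210+c[1]/6,z)[:2]
scr=[(256,144),(503,200),(456,442),(204,384)]
scr0=[(240,157),(487,213),(438,456),(190,399)]
A=np.array([g(c,.08) for c in scr]);B=np.array([g(c,.08) for c in scr0])
print('plate centre now',A.mean(0),'before',B.mean(0),'moved',(A-B).mean(0))
d=A[1]-A[2];print('stage x yaw',np.degrees(np.arctan2(*d[::-1])), np.degrees(np.arctan2(*(A[0]-A[3])[::-1])),'y',np.degrees(np.arctan2(*(A[0]-A[1])[::-1])),np.degrees(np.arctan2(*(A[3]-A[2])[::-1])))
yaw=np.radians(-15);X=np.array([np.cos(yaw),np.sin(yaw)]);Y=np.array([-X[1],X[0]])
piv=g((569,328),.099);base=piv+.075*Y;print('pivot',piv,'base',base)
e=A.mean(0)-base;print('plate-base in stage',e@X,e@Y)
print('moved in stage',(A-B).mean(0)@X,(A-B).mean(0)@Y)
# orange top
for n,s,box in(('T',T,(410,240,440,270)),('S',S,(325,155,350,190))):
    hsv=cv2.cvtColor(s['frame'],cv2.COLOR_RGB2HSV);m=cv2.inRange(hsv,np.array((3,150,130)),np.array((18,255,255)))
    k=np.zeros_like(m);k[box[1]:box[3],box[0]:box[2]]=m[box[1]:box[3],box[0]:box[2]]
    P=cloud(s)[k>0];v,u=np.nonzero(k);sel=P[:,2]>.127
    p=onz(s,u[sel].mean(),v[sel].mean(),.132);print(n,'pin top',p,'z',np.median(P[sel,2]),'rel base stage',(p[:2]-base)@X,(p[:2]-base)@Y)
# collar center top view: collar circle center (355,290)
p=g((352,290),.086);print('collar',p,(p-base)@X,(p-base)@Y)
# keeper direction: nose centre at (405,298)?, pivot
nose=g((408,298),.097);k=nose-g((569,328),.099);print('keeper world deg',np.degrees(np.arctan2(k[1],k[0])),'len',np.linalg.norm(k))
# knob
for n,s,box in(('T',T,(478,260,500,285)),('S',S,(345,130,362,156))):
    hsv=cv2.cvtColor(s['frame'],cv2.COLOR_RGB2HSV);m=cv2.inRange(hsv,np.array((0,150,60)),np.array((6,255,255)))
    kk=np.zeros_like(m);kk[box[1]:box[3],box[0]:box[2]]=m[box[1]:box[3],box[0]:box[2]]
    P=cloud(s)[kk>0];sel=P[:,2]>.130;p=P[sel].mean(0);d=piv-p[:2];print(n,'knob',p,len(P),'keeper deg',np.degrees(np.arctan2(d[1],d[0])),np.linalg.norm(d))
# bottle
C=cloud(S)
E
```

```text
plate centre now [ 0.5028 -0.0349] before [ 0.4979 -0.0288] moved [ 0.0049 -0.0061]
stage x yaw -14.899683047397358 -15.291857167877756 y 74.95890132228276 74.95525253323676
pivot [ 0.4836 -0.1073] base [ 0.503  -0.0349]
plate-base in stage -0.0001854769187280372 -0.00010827585507619656
moved in stage 0.006298114200864487 -0.004661034754041775
T pin top [ 0.504 -0.034  0.132] z 0.13163399231624107 rel base stage 0.0007636697934894383 0.001102287515174585
S pin top [ 0.5053 -0.031   0.132 ] z 0.13155096458489024 rel base stage 0.0012191974478935274 0.004304900772217745
collar [ 0.5023 -0.033 ] -0.0011638880010357052 0.0016494562567611652
keeper world deg 76.90277301057247 len 0.05783182555189629
T knob [ 0.4693 -0.158   0.1336] 61 keeper deg 74.2032132352951 0.052631272386295086
S knob [ 0.4726 -0.1088  0.1545] 109 keeper deg 7.596768765954948 0.011050810314090394
```

```bash
python3 -c "
from h import *
print(sense()['t'],sense()['force']);print(sign_off())"
```

```text
18.325 [ 0.6012 -0.5623 -0.2223]
the job is handed in; nothing more can be done
None
```

I handed the job in at t ≈ 18.3 s. The orange pin is driven home through both slides, and the keeper is swung round to its stop over the collar. `sign_off()` reports no verdict, so the results below are my own checks.

- **Pin:** its handle top measured 131.6 mm above the desk, against 132 mm for a fully seated pin. Seating took about 20 N of downward force.
- **Slides:** the upper plate's centre is within about 0.2 mm of the base axis along both travels. It was about 6.5 mm and 5 mm off before.
- **Keeper:** it measured about 89–92° from open, and the final push met a firm stop at about 10 N.
- **Bottle and arm:** the last side picture shows the bottle upright. The arm stands clear, with no contact force.

**Readings that disagreed:**
- The side camera put the pin about 4 mm off the axis along the pale plate's travel, while the top camera put it about 1 mm off. The two cameras differed by 2–3 mm throughout, and a pin 28 mm wide in a 30 mm hole cannot sit 4 mm off. I trusted the top view.
- The final side-view reading of the knob failed because the colour mask caught other pixels, so I did not use it.

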